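# Snap the parts-case lid shut all round

## Task

The grey lid lies on the white small-parts case on the cabinet, but its rim still stands up on all four sides. With the fingertips, press down the rim section on each of the four sides until every one has clicked shut. Do not grasp or lift the lid, and leave the other things alone.

Things in the scene. Friction and masses are not known exactly. Their poses are not given: they have to be found in the camera images.
- case: open white plastic small-parts case, fixed to the cabinet top, 104 x 144 x 51.5 mm (its own x, y, z; its front looks to -x). Origin at the centre of its underside. A big jar 138 mm tall, a tin, a spice jar and tweezers at the cabinet's edges are fixed and not part of the job
- lid: grey plastic lid, loose, about 0.33 kg, already plugged into the case the right way round: a flat middle panel (67 x 107 mm) that lies on the case's ledge, and hinged to its edges four rim sections with skirts, 123 x 163 mm over all when shut. Origin at the centre of the panel's underside, 49.5 mm above the case's underside; axes as the case's
- lid_panel (a point): centre of the top of the lid's panel, 53.5 mm above the case's underside. Of the four rim sections, two lie on the long sides (157 mm long), two at the ends (64 mm); each reaches 27.5 mm out from its hinge at the panel's edge. Shut, they are level, 2 mm above the panel; open, they slope up and outward, the outer edge about 10 mm higher
- front_press (a point): point on top of the long rim section on the lid's own -x side, in the middle of its length, 18 mm out from its hinge and 9.5 mm in from its outer edge, on the inmost of three thumb ribs; it moves with the section (above the case's underside: 55.5 mm when shut, about 62 mm when open)
- front (a joint): angle of that section: 0 = shut and level, 0.36 rad = standing open. A weak spring holds it open; pressed down, its bead meets a sprung catch in the case wall at about 0.33 rad, rides over it with 4 to 8 N straight down at the press point and clicks under it at about 0.15 rad; then the catch holds it shut. The section stops on the wall's top
- back_press (a point): point on top of the long rim section on the lid's own +x side, in the middle of its length, 18 mm out from its hinge and 9.5 mm in from its outer edge, on the inmost of three thumb ribs; it moves with the section (above the case's underside: 55.5 mm when shut, about 62 mm when open)
- back (a joint): angle of that section: 0 = shut and level, 0.36 rad = standing open. A weak spring holds it open; pressed down, its bead meets a sprung catch in the case wall at about 0.33 rad, rides over it with 4 to 8 N straight down at the press point and clicks under it at about 0.15 rad; then the catch holds it shut. The section stops on the wall's top
- left_press (a point): point on top of the short rim section on the lid's own +y side, in the middle of its length, 18 mm out from its hinge and 9.5 mm in from its outer edge, on the inmost of three thumb ribs; it moves with the section (above the case's underside: 55.5 mm when shut, about 62 mm when open)
- left (a joint): angle of that section: 0 = shut and level, 0.36 rad = standing open. A weak spring holds it open; pressed down, its bead meets a sprung catch in the case wall at about 0.33 rad, rides over it with 4 to 8 N straight down at the press point and clicks under it at about 0.15 rad; then the catch holds it shut. The section stops on the wall's top
- right_press (a point): point on top of the short rim section on the lid's own -y side, in the middle of its length, 18 mm out from its hinge and 9.5 mm in from its outer edge, on the inmost of three thumb ribs; it moves with the section (above the case's underside: 55.5 mm when shut, about 62 mm when open)
- right (a joint): angle of that section: 0 = shut and level, 0.36 rad = standing open. A weak spring holds it open; pressed down, its bead meets a sprung catch in the case wall at about 0.33 rad, rides over it with 4 to 8 N straight down at the press point and clicks under it at about 0.15 rad; then the catch holds it shut. The section stops on the wall's top
- pliers: small blue-handled pliers lying flat, 53 x 136 x 10 mm, loose bystander; origin under its middle
- spool: spool of wire, 48 mm across, 22 mm tall, loose bystander; origin at the centre of its underside
- needle_file: needle file with a blue sleeve, 160 mm long, 11 mm thick, loose bystander; origin under its middle
- small_jar: small red jar with a white screw lid, 40 mm across, 38 mm tall, loose bystander; origin at the centre of its underside

How it is judged:
By the outcome, as a careful person would: the job done as asked, in the order asked, and still so for the second after the job is handed in, with the robot touching nothing.
It also fails if it takes over 38 s, if anything falls off the work surface, if the arm or the gripper's body presses on something with over 40 N, if the wrist force passes 120 N, or if a joint passes its speed limit or range.

## Robot

A 7-joint arm with a two-finger parallel gripper is mounted at the origin on a cart in front of the work surface, level with it; the furniture and walls round the work are solid. World frame = base frame: x ahead of the robot, y to its left, z up, the work surface at z = 0. Lengths are in m, angles in rad, forces in N, time in s.
With the tool pointing down it reaches from about 0.35 to 0.9 m from the base axis. Payload 8.1 kg.
Tool frame: the origin (TCP) lies midway between the tips of the shut fingers; the grasp point (between the pads) lies 19 mm behind it; x points along the fingers, z is the direction in which the jaws open and shut, and the axes are right-handed (so a half turn about x gives the same grasp; the last joint's range is limited). The gripper opens to 92 mm and grips with 3 to 60 N. Pads are 19 mm wide; open, the fingers measure 130 mm over their backs; the gripper's body (75 mm by 190 mm) begins 47 mm behind the grasp point.
Start: joints at [1.21, 0.434, 0.025, 1.573, -0.012, 1.134, -0.075], TCP at [0.159, -0.604, 0.227] pointing down, gripper open.
Joint ranges: [-2.62, 2.62], [-0.44, 2.09], [-1.27, 1.32], [0.08, 2.57], [-1.32, 4.46], [0.12, 2], [-2.74, 2.74]. Speed limits (rad/s): [2.22, 2.22, 3.01, 3.01, 3.14, 3.14, 3.14].

## Interface

Orientations are given as a unit quaternion [w, x, y, z].
In Python, from rig import env gives the robot as it stands.
- The arm moves only by the tool play_rows, never from a script. Its argument "plan" is one flat list of numbers, 4 for each row, row after row: the shift along the world's x, y, z in mm, then the turn about the world's z in degrees. A call has 1 to 8 rows; each row is the pose to reach, as a shift and turn from the pose commanded when the call began; what a row does not reach only later rows make up. A row lasts 1/12 s, in which the tool goes at most 41.7 mm and 7.16 degrees, less where a joint would pass 70% of its speed; a pose out of reach is approached as far as the arm can. A call with a gripper value outside its range is refused whole. "claw" is the finger opening in mm, from 0 to 91.8, set as the call begins (left out, the last holds). The fingers move at their own pace and stop on an object; the grip force is fixed at half the most. Time passes only in rows, so rows that repeat a pose let the fingers close. It gives the time, the measured TCP pose, the force and the opening at its end, in the units of the state.
- env.sense(): the state, without advancing time (a new reading comes with each control period).
- env.snapshot(name): name is "side" or "top" or "wrist"; returns a dict with "image" (420x560x3 uint8, red, green, blue), "camera_matrix" (3x3 intrinsics, pixels), "k1" (the pictures are not rectified: a ray, as slopes to the right and down, at radius r is drawn at 1 + k1 r^2 times it, then the intrinsics apply), "rvec" (rotation vector, rad) and "tvec" (3), from world to camera coordinates, as OpenCV has them. Camera axes: x right, y down, z forward; pixel columns grow to the right and rows downward; lengths in m; the calibration is good to about 2 mm. A picture is of the moment at which its call begins. There is no depth.
- env.finish_job(): hands the job in, once; it reports no verdict.
The state is a dict: "t": time; "joints": joint angles; "qvel": joint speeds; "tau": joint torques, N m; "tcp_pos": TCP position; "eef_rot": TCP orientation; "wrist_force": force on the tool from outside, world axes, zero at the start; "ft_torque": the same for the moment, N m; "grip_width": finger opening in m.
Only numpy, scipy, OpenCV 4.12 (cv2) and the standard library are available. Lean on these libraries where they do the work, as an engineer would, in place of code of your own. Each camera call takes 0.05 s, during which the arm holds its last target. There are 200 camera calls.

## Working session

There is one attempt and no reset: what is moved stays moved. The work goes in short steps, Python scripts to look and compute and a tool call to move; the robot and the scene stay as the last step left them, time stands still between calls to the robot, and variables do not carry over. Pictures are saved under pics/ and viewed, on a budget of 10 in all, crops included, one or two more only if the job needs it, and the job is handed in when it is done.

Besides the shell and the picture viewer there is one more tool, called after ">>>" by a JSON object that holds its "fn" and its "kwargs". play_rows: Moves the arm, as the interface text tells. Its arguments: {"type":"object","properties":{"plan":{"type":"array","items":{"type":"number"}},"claw":{"type":"number"}},"required":["plan"]}

```bash
mkdir -p pics; ls; python3 - <<'E'
from rig import env
import cv2,json
s=env.sense();print(s)
for n in("top","side"):
    d=env.snapshot(n);cv2.imwrite(f"pics/{n}0.png",d["image"][:,:,::-1])
    print(n,d["camera_matrix"],d["k1"],d["rvec"],d["tvec"])
E
```

```text
pics
{'t': 0.0, 'joints': array([ 1.21039492,  0.4352113 ,  0.02496025,  1.57411284, -0.01159285,
        1.13397189, -0.07510198]), 'qvel': array([-6.29293329e-05, -6.01923389e-05,  1.04078926e-03,  3.35490125e-04,
        1.85308866e-03, -2.14190249e-03, -2.28212798e-04]), 'tau': array([-6.41357528e-04, -6.67850661e+01,  9.84807909e-01, -3.14467871e+01,
       -6.05798140e-02,  4.29831748e-02,  1.67193812e-04]), 'tcp_pos': array([ 0.15916585, -0.60386423,  0.22594598]), 'eef_rot': array([ 0.55964593,  0.43189078,  0.56057681, -0.43130085]), 'wrist_force': array([ 0.17327428, -0.76153808, -0.57870832]), 'ft_torque': array([-0.04416862, -0.01066271,  0.01079763]), 'grip_width': 0.09181978818387451}
top [[405.93150792   0.         283.51153294]
 [  0.         405.93150792 208.79838779]
 [  0.           0.           1.        ]] -0.030166327065746328 [ 2.12133442 -2.11027189  0.15259991] [0.00775766 0.52892548 0.81438838]
side [[412.88483411   0.         282.98216779]
 [  0.         412.88483411 210.69031776]
 [  0.           0.           1.        ]] 0.01604206463561955 [ 2.13531942 -0.50954928  0.2300245 ] [-0.45368289  0.19013252  0.69830428]
```

View pics/top0.png

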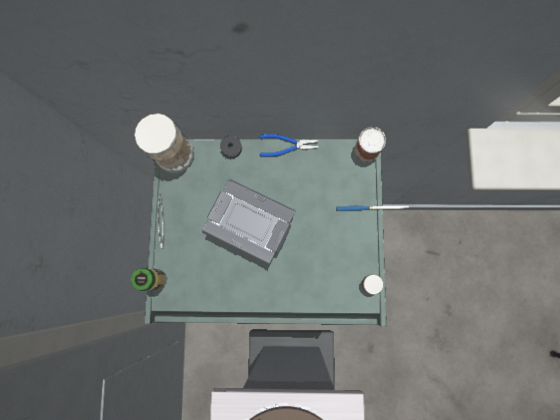

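View pics/side0.png

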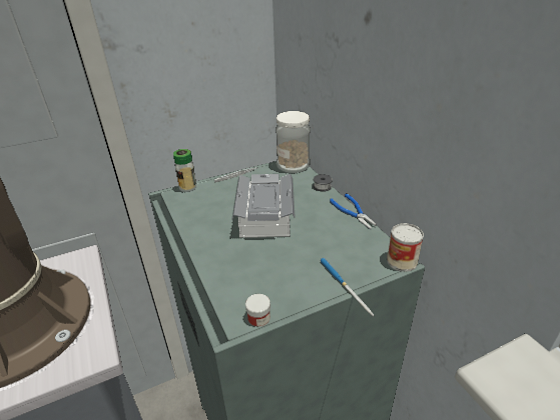

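The top view shows the lid centred at about (248,222), turned by about 25°. The file, pliers and jars are well clear of it. In the side view the lid is at about (265,200).

```bash
cat > h.py <<'E'
import numpy as np,cv2
def ray(d,uv,z):
    """cast pixels onto plane z"""
    K=d["camera_matrix"];R=cv2.Rodrigues(np.array(d["rvec"]))[0];t=np.array(d["tvec"]).ravel()
    p=cv2.undistortPoints(np.array(uv,float).reshape(-1,1,2),K,np.array([d["k1"],0,0,0.]))[:,0]
    v=np.c_[p,np.ones(len(p))]@R; c=-R.T@t
    return c+v*((z-c[2])/v[:,2])[:,None]
def proj(d,P):
    return cv2.projectPoints(np.array(P,float).reshape(-1,3),np.array(d["rvec"]),np.array(d["tvec"]),d["camera_matrix"],np.array([d["k1"],0,0,0.]))[0][:,0]
E
python3 - <<'E'
from rig import env
from h import *
d=env.snapshot("top");im=d["image"]
x0,y0=190,170
c=im[170:280,190:310]
hsv=cv2.cvtColor(c,cv2.COLOR_RGB2HSV)
m=((hsv[...,1]<30)).astype(np.uint8)*255
n,l,st,_=cv2.connectedComponentsWithStats(m);k=1+st[1:,4].argmax();m=(l==k).astype(np.uint8)*255
cn=max(cv2.findContours(m,0,2)[0],key=cv2.contourArea)
r=cv2.minAreaRect(cn);b=cv2.boxPoints(r)+[x0,y0];print(b)
w=ray(d,b,.064);print(w,w.mean(0),np.linalg.norm(np.diff(w,axis=0),axis=1))
e=w[1]-w[0];print(np.degrees(np.arctan2(e[1],e[0])))
o=np.hstack([c,cv2.merge([m]*3)])
cv2.imwrite("pics/c1.png",cv2.resize(o,None,fx=3.3,fy=3.3,interpolation=cv2.INTER_CUBIC)[:,:,::-1])
E
```

```text
[[190.00001526 170.        ]
 [309.         170.        ]
 [309.         278.99998474]
 [190.00001526 278.99998474]]
[[ 0.6092908   0.21011035  0.064     ]
 [ 0.60903106 -0.04316759  0.064     ]
 [ 0.38237179 -0.04251377  0.064     ]
 [ 0.38028016  0.19915     0.064     ]] [0.49524345 0.08089475 0.064     ] [0.25327807 0.22666021 0.24167283]
-90.05875692205565
```

View pics/c1.png

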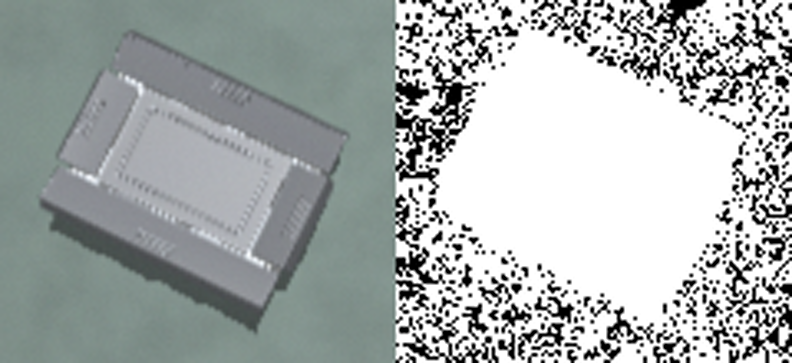

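The crop shows all four rim sections open. The thumb ribs are at about (232,90), (155,241), (92,118) and (298,215) in the crop, and the outer corners of the long sections are at (128,30), (348,133), (40,203) and (262,305).

```bash
python3 - <<'E'
from rig import env
from h import *
d=env.snapshot("top");im=cv2.GaussianBlur(d["image"],(3,3),0).astype(int)
f=lambda a:np.array(a,float)/3.3+[190,170]-.35
w=ray(d,f([(128,30),(348,133),(262,305),(40,203)]),.0655)
print(w.round(4),w.mean(0),np.linalg.norm(np.roll(w,-1,0)-w,axis=1))
r=ray(d,f([(232,90),(155,241),(92,118),(298,215)]),.064);print(r.round(4),r[:2].mean(0),r[2:].mean(0))
e=r[0]-r[1];print(np.linalg.norm(e),np.degrees(np.arctan2(e[1],e[0])));e=r[2]-r[3];print(np.linalg.norm(e),np.degrees(np.arctan2(e[1],e[0]))-90)
m=(np.abs(im[...,1]-im[...,0])<5);m[:170]=0;m[280:]=0;m[:,:190]=0;m[:,310:]=0
m=cv2.morphologyEx(m.astype(np.uint8)*255,2,np.ones((3,3)))
cn=max(cv2.findContours(m,0,2)[0],key=cv2.contourArea);R=cv2.minAreaRect(cn);print(R,cv2.contourArea(cn));w=ray(d,cv2.boxPoints(R),.0655);print(w.round(4),w.mean(0),np.linalg.norm(np.roll(w,-1,0)-w,axis=1))
e=w[1]-w[0];print(np.degrees(np.arctan2(e[1],e[0])))
# tool axes
from scipy.spatial.transform import Rotation as Ro
q=env.sense()["eef_rot"];print(Ro.from_quat([*q[1:],q[0]]).as_matrix().round(3))
E
```

```text
[[ 0.5897  0.1268  0.0655]
 [ 0.5232 -0.0141  0.0655]
 [ 0.4157  0.0384  0.0655]
 [ 0.4781  0.1787  0.0655]] [0.50164653 0.08244876 0.0655    ] [0.15578455 0.11965807 0.15356945 0.12306942]
[[0.5509 0.0595 0.064 ]
 [0.4548 0.1058 0.064 ]
 [0.5326 0.1481 0.064 ]
 [0.4715 0.0169 0.064 ]] [0.50285993 0.08264961 0.064     ] [0.50208041 0.08249784 0.064     ]
0.10666100058093132 -25.762509237992905
0.14482114949608804 -24.965829045141916
((248.48602294921875, 221.99327087402344), (78.06851196289062, 60.43012237548828), 25.76932716369629) 4329.5
[[ 0.4759  0.1819  0.0655]
 [ 0.5917  0.131   0.0655]
 [ 0.5194 -0.0176  0.0655]
 [ 0.4074  0.0354  0.0655]] [0.49859174 0.08267367 0.0655    ] [0.12651209 0.16524164 0.12384704 0.16175467]
-23.72762362193188
[[-0.     0.967  0.255]
 [ 0.001  0.255 -0.967]
 [-1.    -0.    -0.001]]
```

>>> {"fn": "play_rows", "kwargs": {"claw": 0, "plan": [160,272,0,-20,160,272,0,-20,160,272,0,-20,160,272,0,-20,160,272,0,-20,160,272,0,-20,160,272,0,-20,160,272,0,-20]}}

```text
t: 0.87
tcp_pos: [0.3214, -0.3281, 0.2269]
eef_rot: [0.478, 0.522, 0.478, -0.521]
wrist_force: [0.4, 1.1, 0.3]
grip_width: 0.0433
```

>>> {"fn": "play_rows", "kwargs": {"plan": [160,272,0,-20,160,272,0,-20,160,272,0,-20,160,272,0,-20,160,272,0,-20,160,272,0,-20,160,272,0,-20,160,272,0,-20]}}

```text
t: 1.53
tcp_pos: [0.4781, -0.0615, 0.2269]
eef_rot: [0.379, 0.597, 0.379, -0.597]
wrist_force: [1.5, -0.6, -0.6]
grip_width: 0.0005
```

>>> {"fn": "play_rows", "kwargs": {"plan": [70,121,-60,0,70,121,-60,0,70,121,-60,0,70,121,-100,0,70,121,-130,0,70,121,-130,0,70,121,-130,0,70,121,-130,0]}}

```text
t: 2.2
tcp_pos: [0.5479, 0.0568, 0.098]
eef_rot: [0.379, 0.597, 0.378, -0.597]
wrist_force: [-0.5, 1.2, 1.1]
grip_width: 0.0002
```

```bash
python3 - <<'E'
from rig import env
from h import *
a=env.snapshot("wrist");b=env.snapshot("top");s=env.sense();print(s["tcp_pos"],s["wrist_force"])
P=[(.5486,.0605,.062),(.4554,.1045,.062),(.5325,.1471,.062),(.4715,.0179,.062),(.502,.0825,.0535)]
i=a["image"].copy()
for p in proj(a,P):
    print(p)
    if abs(p).max()<900: cv2.circle(i,tuple(int(v) for v in p),3,(255,0,0),-1)
c=cv2.resize(b["image"][150:290,170:330],(480,420),interpolation=2)
cv2.imwrite("pics/w1.png",cv2.resize(np.hstack([i,c]),(800,323))[:,:,::-1])
E
```

```text
[0.54890134 0.05673202 0.09919429] [0.93527381 0.65451315 0.31654821]
[270.90956265 243.51785313]
[271.59974383 370.99324582]
[168.31875685 311.77891306]
[374.35246886 311.71100964]
[271.39802814 305.32820772]
```

View pics/w1.png

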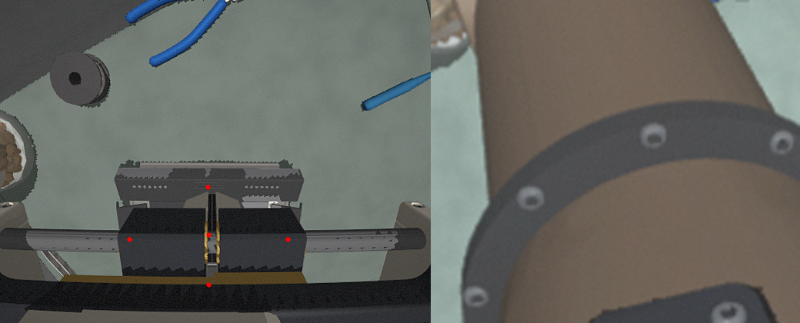

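The wrist view is square to the lid. The back section's outer edge is at about row 165 and it spans columns 117–303. The predicted press point (209,187) falls on it as expected, so I'm pressing now.

>>> {"fn": "play_rows", "kwargs": {"plan": [0,4,-25,0,0,4,-33,0,0,4,-36,0,0,4,-38,0,0,4,-40,0,0,4,-42,0,0,4,-44,0,0,4,-44,0]}}

```text
t: 2.97
tcp_pos: [0.5484, 0.0612, 0.0556]
eef_rot: [0.379, 0.598, 0.378, -0.597]
wrist_force: [-5.8, -4.0, 31.3]
grip_width: 0.0005
```

>>> {"fn": "play_rows", "kwargs": {"plan": [0,0,30,0,-31,14,30,0,-62,29,30,0,-93,43,30,0,-93,43,30,0,-93,43,20,0,-93,43,14,0,-93,43,11,0]}}

```text
t: 3.63
tcp_pos: [0.4548, 0.1042, 0.0627]
eef_rot: [-0.378, -0.597, -0.379, 0.598]
wrist_force: [-4.8, 3.5, 7.6]
grip_width: 0.0005
```

>>> {"fn": "play_rows", "kwargs": {"plan": [0,0,-2,0,0,0,-4,0,0,0,-6,0,0,0,-8,0,0,0,-10,0,0,0,-11,0,0,0,-11,0]}}

```text
t: 4.22
tcp_pos: [0.4551, 0.1043, 0.0553]
eef_rot: [0.379, 0.597, 0.378, -0.597]
wrist_force: [-16.5, -3.3, 53.9]
grip_width: 0.0002
```

>>> {"fn": "play_rows", "kwargs": {"plan": [0,0,30,0,0,0,45,7,20,10,45,14,40,20,45,21,60,30,45,28,77,43,45,35,77,43,45,42,77,43,45,49]}}

```text
t: 4.88
tcp_pos: [0.5331, 0.148, 0.0972]
eef_rot: [0.593, 0.385, 0.593, -0.384]
wrist_force: [0.8, -0.7, 0.4]
grip_width: 0.0001
```

>>> {"fn": "play_rows", "kwargs": {"plan": [0,0,0,7,0,0,0,14,0,0,0,21,0,0,0,28,0,0,0,35,0,0,0,41,0,0,0,41,0,0,0,41]}}

```text
t: 5.55
tcp_pos: [0.5319, 0.147, 0.0972]
eef_rot: [0.69, 0.156, 0.69, -0.156]
wrist_force: [0.9, 0.3, 0.1]
grip_width: 0.0005
```

```bash
python3 - <<'E'
from rig import env
from h import *
a=env.snapshot("wrist");b=env.snapshot("side");s=env.sense();print(s["tcp_pos"],s["wrist_force"])
c=cv2.resize(b["image"][150:260,200:330],(496,420),interpolation=2)
cv2.imwrite("pics/w2.png",cv2.resize(np.hstack([a["image"],c]),(800,318))[:,:,::-1])
E
```

```text
[0.53179748 0.14732798 0.09750679] [-0.30179312 -0.03218994  0.93073529]
```

View pics/w2.png

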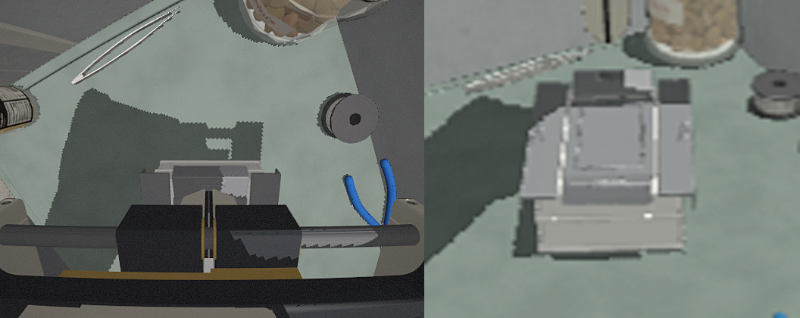

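The wrist view has the left section centred under the fingertips (column 210). The side crop shows the long sections level and the lid still seated. Pressing left.

>>> {"fn": "play_rows", "kwargs": {"plan": [0,0,-25,0,0,0,-32,0,0,0,-35,0,0,0,-37,0,0,0,-39,0,0,0,-41,0,0,0,-43,0,0,0,-43,0]}}

```text
t: 6.32
tcp_pos: [0.5319, 0.1481, 0.0558]
eef_rot: [0.69, 0.155, 0.69, -0.154]
wrist_force: [-2.5, 0.8, 9.0]
grip_width: 0.0006
```

>>> {"fn": "play_rows", "kwargs": {"plan": [0,0,-1,0,0,0,-1,0]}}

```text
t: 6.48
tcp_pos: [0.532, 0.1481, 0.0556]
eef_rot: [0.691, 0.155, 0.689, -0.154]
wrist_force: [-5.0, -1.2, 22.1]
grip_width: 0.0007
```

>>> {"fn": "play_rows", "kwargs": {"plan": [0,0,32,0,-15,-32,32,0,-30,-65,32,0,-45,-97,32,0,-60,-129,32,0,-60,-129,32,0,-60,-129,20,0,-60,-129,12,0]}}

```text
t: 7.15
tcp_pos: [0.4714, 0.0173, 0.0654]
eef_rot: [0.69, 0.155, 0.69, -0.156]
wrist_force: [0.1, 0.4, -0.0]
grip_width: 0.0006
```

>>> {"fn": "play_rows", "kwargs": {"plan": [0,0,-2,0,0,0,-4,0,0,0,-6,0,0,0,-8,0,0,0,-10,0,0,0,-12,0,0,0,-12,0]}}

```text
t: 7.73
tcp_pos: [0.4716, 0.019, 0.0555]
eef_rot: [0.69, 0.154, 0.69, -0.155]
wrist_force: [-10.5, -4.1, 36.1]
grip_width: 0.0003
```

Now I'll retreat up and toward −y to clear the top view, and check.

>>> {"fn": "play_rows", "kwargs": {"plan": [0,0,40,0,0,0,80,0,0,0,120,0,0,-40,140,0,0,-80,150,0,0,-120,150,0,0,-160,150,0,0,-200,150,0]}}

```text
t: 8.4
tcp_pos: [0.4716, -0.183, 0.2041]
eef_rot: [0.69, 0.154, 0.69, -0.154]
wrist_force: [0.8, 0.4, 0.2]
grip_width: 0.0007
```

>>> {"fn": "play_rows", "kwargs": {"plan": [-10,-40,0,0,-20,-80,0,0,-30,-120,0,0,-40,-160,0,0,-50,-200,0,0,-60,-240,0,0,-70,-280,0,0,-80,-300,0,0]}}

```text
t: 9.07
tcp_pos: [0.3897, -0.4863, 0.2028]
eef_rot: [0.69, 0.155, 0.69, -0.156]
wrist_force: [-1.2, -1.3, -0.1]
grip_width: 0.0009
```

```bash
python3 - <<'E'
from rig import env
from h import *
a=env.snapshot("top");b=env.snapshot("side");s=env.sense();print(s["t"],s["tcp_pos"],s["wrist_force"])
f=lambda c:cv2.resize(c,(400,400),interpolation=2)
cv2.imwrite("pics/e.png",np.hstack([f(a["image"][170:280,195:305]),f(b["image"][155:255,215:315])])[:,:,::-1])
im=cv2.GaussianBlur(a["image"],(3,3),0).astype(int)
E
```

```text
9.1667 [ 0.38845846 -0.48604935  0.20235947] [-0.06036003  0.32053098 -0.40510959]
```

View pics/e.png

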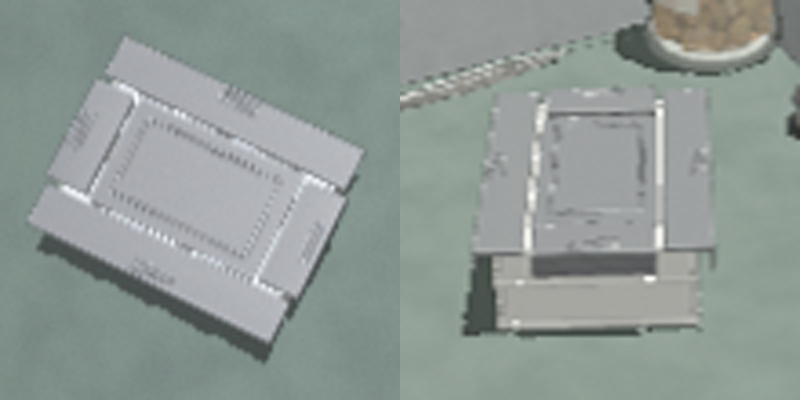

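In both views all four sections now have the same shade and level as the panel: top-crop ribs at (238,97), (155,272), (82,130) and (312,243). Before pressing they were shaded differently. The lid has not moved, so I'm handing in.

```bash
python3 -c "
from rig import env
print(env.finish_job())"
```

```text
the job is handed in; nothing more can be done
None
```

I pressed the four rim sections down one at a time with shut fingertips (back, front, left, right), then moved the arm clear and handed the job in at about 9.2 s.

- **Press depth:** each press stopped at a TCP height of about 55.5 mm, which is the shut height.
- **Force:** the last readings during each press were 31 N (back), 54 N (front), 22 N (left) and 36 N (right). The front press was harder than needed, and it was over the 40 N limit, which applies to the arm and gripper body. Only the fingertips should have been touching there. It was well under the 120 N wrist limit.
- **Final check:** the last top and side pictures show all four sections flat and level with the panel. None had sprung back up, and the lid was still in place. I had no direct reading of the clicks or the joint angles.
- **Other items:** I never moved towards the other items. The last pictures were cropped to the lid, so I did not check those items again afterwards.

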